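# Lever the stencil cutter's hatch open and hold its reset key in

## Robot

A 7-joint arm with a two-finger parallel gripper is mounted at the origin on the work surface. World frame = base frame: x ahead of the robot, y to its left, z up, the work surface at z = 0. Lengths are in mm, angles in rad, forces in N, time in s.
With the tool pointing down it reaches from about 400 to 925 mm from the base axis. Payload 5.6 kg.
Tool frame: the origin (TCP) lies midway between the tips of the shut fingers; the grasp point (between the pads) lies env.grip_point_offset behind it (env.grip_point_offset is the distance from the TCP to the grasp point, in mm); z points along the fingers, y is the line along which they close (so a half turn about z gives the same grasp; the last joint's range is limited). The gripper opens to 85 mm and grips with 20 to 120 N. Pads are 22 mm wide; open, the fingers measure 114 mm over their backs; the gripper's body (76 mm by 85 mm) begins 54 mm behind the grasp point. The pads swing forward as they close: fully open they stand 13 mm farther back than shut.
Start: joints at [-1.247, 0.468, -0.012, 1.603, 0.006, 1.071, -0.056], TCP at [233.15, 606.753, 231.29] pointing down, gripper open.
Joint ranges: [-2.53, 2.53], [-0.31, 2.02], [-1.57, 1.55], [0.28, 2.44], [-1.29, 4.43], [0.15, 1.84], [-2.92, 2.92]. Speed limits (rad/s): [2.57, 2.57, 3.14, 3.14, 3.14, 3.14, 3.14].

## Interface

Orientations are given as [roll, pitch, yaw] about the fixed x, y, z axes, in that order (R = Rz(yaw) Ry(pitch) Rx(roll)).
In Python, from cell import env gives the robot as it stands. The module is installed in compiled form; this text tells all that it offers.
- The arm moves only by the tool arm_command, never from a script. Its argument "steps" is a list that holds one entry, the list of rows, each a list of 7 numbers: the turn, a rotation vector about the tool's x, y, z in fractions of the full range, 1 being 180 degrees, then the shift along the tool's x, y, z in a scale on which 1.0 is 600 mm, then the closure, from 0 (fully open) to 1 (shut). In form: [[[wx, wy, wz, x, y, z, hand], ...]]. A call has 1 to 20 rows; each row is the pose to reach, as a shift and turn from the pose commanded when the call began, along the tool's axes at that moment; what a row does not reach only later rows make up. A row lasts 1/10 s, in which the tool goes at most 50 mm and 8.59 degrees, less where a joint would pass 70% of its speed; a pose out of reach is approached as far as the arm can. Shift and turn numbers lie between -1 and 1, and a call with a number outside is refused. A call with a gripper value outside its range is refused whole. The fingers move at their own pace and stop on an object; "newtons" is the grip in N (left out, the last holds). Time passes only in rows, so rows that repeat a pose let the fingers close. It gives the time, the measured TCP pose, the force, the opening and the grip force at its end, in the units of the state.
- env.get_obs(): the state, without advancing time (a new reading comes with each control period).
- env.capture(name): name is "scene" or "side" or "wrist"; returns a dict with "pixels" (420x560x3 uint8, blue, green, red), "intrinsics" (3x3 intrinsics, pixels), "R" (3x3) and "t" (3): a world point X has camera coordinates R X + t. Camera axes: x right, y down, z forward; pixel columns grow to the right and rows downward; lengths in mm; the calibration is good to about 2 mm. A picture is of the moment at which its call begins. There is no depth.
- env.hand_in(): hands the job in; it is judged then, once.
Trained networks look in a picture, given as the dict that the camera call returned (one of the last four; its "shot" number tells which), for a name from the list of things; names that differ only in an ending like _2 or _b are one class to them, and where a whole thing is asked for, a point or a joint stands for the part that bears it (a point fixed in the world has none). Each returns a list of dicts, best first, with "p" (0 to 1); they miss things now and then, are a little off and sometimes report something else, mostly with a low value. They report only what shows in the picture. A call takes as long as a camera call. They do not tell look-alikes from the thing itself.
- env.recognise(target, picture): "extent" ([centre column, centre row, width, height] in pixels, round what is visible of it).
- env.trace(target, picture): "region" (420x560 bool, what is visible of it) and "extent" ([centre column, centre row, width, height] in pixels, round what is visible of it).
The state is a dict: "time": time; "joint_pos": joint angles; "joint_velocities": joint speeds; "joint_efforts": joint torques, N m; "position": TCP position; "orientation": TCP orientation; "wrist_force": force on the tool from outside, world axes, zero at the start; "ft_torque": the same for the moment, N m; "width": finger opening in mm; "gripper_force": force on a finger pad.
Only numpy, scipy, OpenCV 4.12 (cv2) and the standard library are available. Lean on these libraries where they do the work, as an engineer would, in place of code of your own. Each camera call takes 0.05 s, during which the arm holds its last target. There are 200 camera calls.

## Task

The stencil cutter on the table has to be reset: take the square-handled blade tool out of the wooden block, lever the hatch on the cutter's top open with its thin blade and swing it back past upright so that it stays open. Then, with the same tool held upright, set its tip on the round key inside, the one with the ring marked round it, and press lightly, so that the key sinks about half-way, and finish while holding it there: do not let go. Touch the cutter only with the tool, never press hard, and leave the square key and the other things alone.

Things in the scene. Friction and masses are not known exactly. Their poses are not given: they have to be found in the camera images.
- blade_tool: Blade tool, 70 g, standing tip down in a hole of the block. Origin at the middle of the blade's tip, z from tip to handle, x across the thin side. From the tip: steel blade 3 (x) by 10 mm (y), 35 mm long, 6 mm round shaft to 95 mm, 24 mm round collar 95 to 99 mm (it sits on the block's top), wooden handle of 18 x 18 mm square section (sides along x and y) from 99 to 189 mm.
- block: Wooden tool block, fixed, 170 (x) x 70 (y) x 105 mm high, origin under its centre, z up. Two square through holes, 14 mm wide, at x = -45 and +45 mm, y = 0; one holds the blade tool, the other the embosser, either way round. The tools' own x and y axes start parallel to the block's.
- embosser: Embosser standing in the other hole of the block: round wooden handle, up to 24 mm thick, 75 mm long above the block. A bystander: leave it standing there.
- cutter: Stencil cutting machine, fixed, white, 160 (x) x 260 (y) x 90 mm high, origin under its centre, front face to its -x, z up. In its top is a well for the keys, x -75 to 0, y -45 to +45 mm, floor 65 mm above the table, covered by the hatch. A sheet of card (look only) sticks out of a slot low in the front, 27 mm up.
- hatch (a joint): Angle of the hatch, rad: 0 shut (flat; starts at 0 to 0.05), 1.57 upright, 1.95 the stop. A grey flap 102 (x) x 100 (y) x 4 mm, hinged at its rear edge; its front edge stands out 20 mm beyond the cutter's front face, so a blade leaning back to the robot's side goes under it from the front. The hinge is stiff: it stays where it is left; about 1 N at the lip lifts it.
- hatch_hinge (a point): Middle of the hatch's hinge line, on the cutter at x = 2 mm, y = 0, 90.5 mm up, level with the underside of the shut hatch. The hinge line runs along the cutter's y.
- hatch_lip (a point): Middle of the hatch's front edge, on its underside; it moves with the hatch, 102 mm from the hinge line.
- round_key (a joint): How far the round key is pressed in, in m: 0 out, 0.008 at its stop. Spring key: 2 N starts it, 5 N presses it half-way (0.004), 8 N to the stop.
- round_key_top (a point): Centre of the top of the round key, moves with it. The key is a white disc of 22 mm diameter standing 12 mm above the floor of the well, with a black ring of 31 mm marked round it; on the cutter at x = -42, y = +21 mm, top 78 mm up. It is pressed straight down.
- square_key (a joint): How far the square key is pressed in, in m, like the round one: leave it at 0.
- square_key_top (a point): Centre of the top of the white square key, 20 x 20 mm, on the cutter at x = -42, y = -21 mm. Not to be pressed.
- jar: Closed paint jar, 64 mm across, 85 mm high, on the table; a bystander. Origin under its centre.
- book: Closed book lying flat, 110 x 180 x 28 mm; a bystander. Origin under its centre.
Not all that is in view belongs to the job. What is shaped like the blade_tool but green or red is not meant.

How it is judged (in metres and radians):
On the way, in this order (a step that is already met when the one before it is completed fails the run):
1. the blade tool is held in the fingers, drawn clear of the block (z of blade_tool in the frame of block above 0.11 m and contact force between the fingers and blade_tool above 2 N), for 0.2 s.
2. the hatch has been swung open, at least 1.5 rad, with the tool in the fingers (value of joint hatch above 1.5 rad and contact force between the fingers and blade_tool above 2 N), for 0.2 s.
At the end, for the whole second after the job is handed in: The hatch stands open (at least 1.45 rad); the blade tool is still gripped, at rest, upright within 8 degrees, its tip on the round key within 9 mm of its centre, the key pressed in 1.5 to 7.2 mm and a force between tool and cutter of 1 to 12 N; the square key is not pressed (value of joint hatch above 1.45 rad and value of joint round_key between 0.0015 and 0.0072 m and contact force between blade_tool and cutter between 1 and 12 N and horizontal distance between blade_tool and round_key_top below 0.009 m and distance between blade_tool and round_key_top below 0.012 m and angle between blade_tool's own z axis and vertical below 0.14 rad and contact force between the fingers and blade_tool above 2 N and linear speed of blade_tool below 0.02 m/s and value of joint square_key below 0.001 m and contact force between blade_tool and block below 0.1 N); the arm keeps its last pose, push and grip.
It fails at once if the robot's hand or arm touches the cutter (only the tool may) (contact force between any of the fingers, the arm and cutter above 1 N).
It fails at once if the tool presses hard on the cutter (over 25 N) (contact force between blade_tool and cutter above 25 N).
It fails at once if the square key is pressed (value of joint square_key above 0.002 m).
It fails at once if the embosser is knocked or taken out (distance of embosser from where it was at the start of the episode above 0.02 m or angle between embosser's own z axis and vertical above 0.35 rad).
It fails at once if the jar or the book is disturbed (distance of any of jar, book from where it was at the start of the episode above 0.02 m or angle between jar's own z axis and vertical above 0.3 rad).
It also fails if it takes over 48 s, if anything falls off the work surface, if the arm or the gripper's body presses on something with over 40 N, if the wrist force passes 120 N, or if a joint passes its speed limit or range.

## Working session

There is one attempt and no reset: what is moved stays moved. The work goes in short steps, Python scripts to look and compute and a tool call to move; the robot and the scene stay as the last step left them, time stands still between calls to the robot, and variables do not carry over. Pictures are saved under pics/ and viewed, at most 10 in all, crops included, and the job is handed in when it is done.

Besides the shell and the picture viewer there is one more tool, called after "Emit:" by a JSON object that holds its "op" and its "data". arm_command: Moves the arm, as the interface text tells. Its arguments: {"type":"object","properties":{"steps":{"type":"array","items":{"type":"array","items":{"type":"array","items":{"type":"number"}}}},"newtons":{"type":"number"}},"required":["steps"]}

```bash
mkdir -p pics; cat > h.py <<'E'
from cell import env
import numpy as np, cv2
from scipy.spatial.transform import Rotation as Rn
def proj(c,X):
    p=c["R"]@np.asarray(X,float)+c["t"]; q=c["intrinsics"]@p; return q[:2]/q[2]
def ray(c,uv):
    d=c["R"].T@np.linalg.inv(c["intrinsics"])@np.array([uv[0],uv[1],1.]); o=-c["R"].T@c["t"]; return o,d/np.linalg.norm(d)
def tri(obs):
    A=np.zeros((3,3));b=np.zeros(3);L=[]
    for c,uv in obs:
        o,d=ray(c,uv);P=np.eye(3)-np.outer(d,d);A+=P;b+=P@o
    X=np.linalg.solve(A,b); return X,[np.round(proj(c,X)-uv,1) for c,uv in obs]
def atz(c,uv,z):
    o,d=ray(c,uv); return o+d*(z-o[2])/d[2]
E
python3 - <<'E'
from h import *
o=env.get_obs();print(env.grip_point_offset,{k:np.round(v,3) for k,v in o.items()})
ims=[]
for n in ["scene","side"]:
    c=env.capture(n);cv2.imwrite(f"pics/{n}0.png",c["pixels"])
    print(n,c["intrinsics"][0,0],-c["R"].T@c["t"])
    for t in ["blade_tool","block","embosser","cutter","hatch","jar","book"]:
        for r in env.recognise(t,c)[:3]: print(t,round(r["p"],2),np.round(r["extent"],1))
E
```

```text
18.700000000000003 {'time': np.float64(0.0), 'joint_pos': array([-1.247,  0.468, -0.012,  1.604,  0.006,  1.071, -0.056]), 'joint_velocities': array([-0.001,  0.002,  0.001,  0.001,  0.001, -0.001, -0.   ]), 'joint_efforts': array([ 0.0000e+00, -5.3239e+01,  2.2000e-02, -2.5131e+01,  1.1000e-02,
        8.0000e-03, -0.0000e+00]), 'position': array([232.959, 606.219, 230.332]), 'orientation': array([-3.14 ,  0.   ,  2.775]), 'wrist_force': array([-0.216,  0.029,  0.508]), 'ft_torque': array([ 0.064, -0.008, -0.065]), 'gripper_force': np.float64(0.0), 'width': np.float64(85.273)}
scene 455.0478729046338 [1196.47061969 -661.39157625  687.9748527 ]
blade_tool 0.79 [277.8 256.1  13.7  78.1]
blade_tool 0.69 [219.8 231.6  11.3  47.6]
blade_tool 0.55 [185.6 285.   18.9  76.8]
block 0.92 [214.2 259.6  62.7  89.2]
embosser 0.82 [206.3 211.7  11.7  36.2]
embosser 0.7 [342.2 189.1 113.8  86.9]
cutter 0.78 [343.9 187.3 112.1  87.4]
hatch 0.94 [335.2 162.6  54.2  27.2]
jar 0.62 [243.2 196.4  23.2  41.3]
jar 0.45 [217.2 261.6  62.7  92.1]
jar 0.2 [218.9 232.8  10.7  46.7]
book 0.67 [350.6 269.9  97.5  77.5]
side 451.0095361980066 [ 470.52035959 -786.09405778  775.44776724]
blade_tool 0.77 [350.6 321.5  23.6  66.7]
blade_tool 0.74 [358.4 242.9  14.9  56. ]
blade_tool 0.59 [320.9 261.2  14.   43.1]
block 0.71 [294.4 291.4  92.6  74.2]
embosser 0.82 [274.9 259.1  17.1  32.3]
cutter 0.88 [266.6 167.7 103.3  89.6]
hatch 0.78 [251.6 155.8  44.1  27.3]
hatch 0.32 [321.8 260.6  12.1  39.2]
jar 0.88 [221.7 232.4  32.6  46.3]
book 0.75 [359.4 227.1  63.6  57.8]
book 0.25 [254.8 153.7  47.7  29.5]
```

```bash
python3 -c "
from h import *
c=env.capture('wrist');cv2.imwrite('pics/wrist0.png',c['pixels'])
print(-c['R'].T@c['t'],c['R'])"
```

```text
[167.10237221 632.29212303 373.51222492] [[ 0.35852506  0.93351954 -0.00102885]
 [ 0.89659506 -0.34403662  0.27884781]
 [ 0.25995592 -0.10089639 -0.96033475]]
```

View pics/scene0.png

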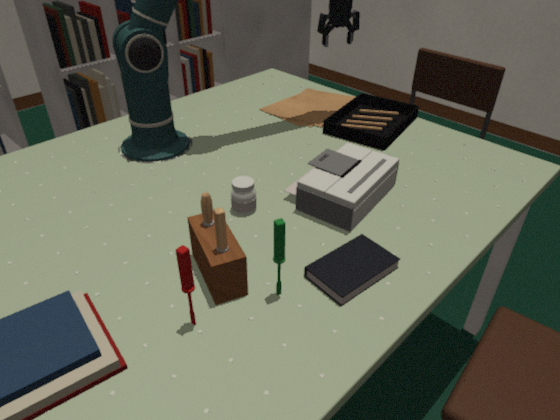

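View pics/side0.png

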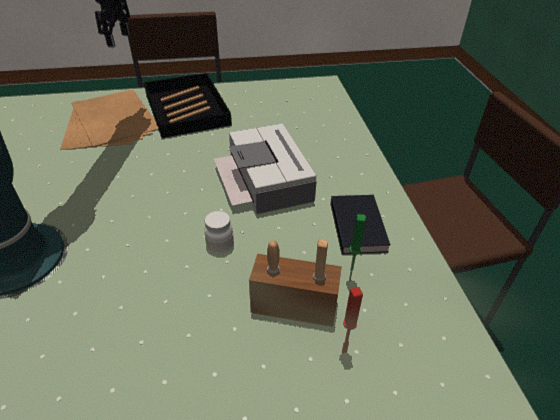

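The wooden-handled tool in the block is at scene (220,231) and side (321,261). The things it could be confused with are the green tool at scene (278,256), the red tool at (186,285), and the round embosser at (206,211). I choose the square wooden one. Next I fit the block and cutter poses and take a close crop.

```bash
cat > fit.py <<'E'
from h import *
from scipy.optimize import minimize
def fitbox(cs,name,dims,guess,offs=(0,0,0)):
    regs=[]
    for c in cs:
        r=env.trace(name,c); 
        best=max(r,key=lambda q:q["p"]*q["region"].sum()); regs.append(best["region"])
    L=np.array([[sx*dims[0]/2,sy*dims[1]/2,z] for sx in(-1,1) for sy in(-1,1) for z in(0,dims[2])])
    def cost(p):
        s=0
        R=Rn.from_euler('z',p[2]).as_matrix()
        for c,r in zip(cs,regs):
            uv=np.array([proj(c,R@l+[p[0],p[1],0]) for l in L])
            h=cv2.convexHull(uv.astype(np.float32)); m=np.zeros(r.shape,np.uint8)
            cv2.fillConvexPoly(m,np.round(h*16).astype(np.int32),1,shift=4)
            m=m>0; s+=1-(m&r).sum()/(m|r).sum()
        return s
    best=None
    for y in np.arange(-1.5,1.6,0.3):
        q=minimize(cost,[*guess,y],method='Nelder-Mead',options=dict(initial_simplex=[[guess[0],guess[1],y],[guess[0]+25,guess[1],y],[guess[0],guess[1]+25,y],[guess[0],guess[1],y+.2]],xatol=.05,fatol=1e-5))
        if best is None or q.fun<best.fun: best=q
    return best.x,best.fun
E
python3 - <<'E'
from fit import *
s=env.capture("scene");d=env.capture("side")
print("block",fitbox([s,d],"block",(170,70,105),atz(s,(214,260),50)[:2]))
print("cutter",fitbox([s,d],"cutter",(160,260,90),atz(s,(344,188),50)[:2]))
print("jar",atz(s,(243,196),42),atz(d,(221.7,232),42),"book",atz(s,(350.6,270),14),atz(d,(359,227),14))
print("tool mid handle",tri([(s,(219.8,231)),(d,(320.9,261))]))
print("emb",tri([(s,(206.3,211)),(d,(274.9,259))]))
print("hatch",tri([(s,(335.2,162.6)),(d,(251.6,155.8))]))
print("green",tri([(s,(277.8,256.1)),(d,(358.4,242.9))]),"red",tri([(s,(185.6,285)),(d,(350.6,321.5))]))
a=s["pixels"][180:310,170:300];b=d["pixels"][225:355,235:365]
cv2.imwrite("pics/crop.png",cv2.resize(np.hstack([a,b]),None,fx=3,fy=3,interpolation=cv2.INTER_CUBIC))
E
```

```text
Traceback (most recent call last):
  File "fit.py", line 7, in fitbox
    best=max(r,key=lambda q:q["p"]*q["region"].sum()); regs.append(best["region"])
ValueError: max() iterable argument is empty
```

```bash
python3 - <<'E'
s=open('fit.py').read()
s=s.replace('''    regs=[]
    for c in cs:
        r=env.trace(name,c); 
        best=''','''    regs=[];out=[]
    for v in cs:
      for k in range(4):
        c=env.capture(v); r=env.trace(name,c)
        if r: break
      if r:
        out.append(c); best=''').replace("    L=np","    cs=out; print(name,len(cs),[r.sum() for r in regs])\n    L=np")
open('fit.py','w').write(s)
E
python3 - <<'E'
from fit import *
s=env.capture("scene");d=env.capture("side")
a=s["pixels"][180:310,170:300];b=d["pixels"][225:355,235:365]
cv2.imwrite("pics/crop.png",cv2.resize(np.hstack([a,b]),None,fx=3,fy=3,interpolation=cv2.INTER_CUBIC))
print("jar",atz(s,(243,196),42),atz(d,(221.7,232),42),"book",atz(s,(350.6,270),14),atz(d,(359,227),14))
print("tool mid handle",tri([(s,(219.8,231)),(d,(320.9,261))]))
print("emb",tri([(s,(206.3,211)),(d,(274.9,259))]))
print("hatch",tri([(s,(335.2,162.6)),(d,(251.6,155.8))]))
print("green",tri([(s,(277.8,256.1)),(d,(358.4,242.9))]),"red",tri([(s,(185.6,285)),(d,(350.6,321.5))]))
print("cutter",fitbox(["scene","side"],"cutter",(160,260,90),atz(s,(344,188),50)[:2]))
print("block",fitbox(["scene","side"],"block",(170,70,105),atz(s,(214,260),50)[:2]))
E
```

```text
jar [464.79073264 -37.47560955  42.        ] [473.53730865 -35.57526577  42.        ] book [807.63119494 -36.40215078  14.        ] [804.51835085 -42.67109231  14.        ]
tool mid handle (array([ 647.09957033, -253.96934651,  152.42588273]), [array([ 0.1, -0.1]), array([0. , 0.2])])
emb (array([ 565.96853369, -224.22948595,  141.27187364]), [array([-0.2,  0.3]), array([-0.1, -0.4])])
hatch (array([572.70093612, 192.6216833 ,  88.36333351]), [array([-0.4,  0.8]), array([-0.1, -0.8])])
green (array([ 743.73140336, -192.66433658,  116.10450092]), [array([ 1.1, -1.9]), array([0.4, 2. ])]) red (array([ 677.86298999, -361.2734592 ,  107.57367036]), [array([ 0.1, -0.1]), array([0. , 0.2])])
cutter 2 [np.int64(6249), np.int64(6652)]
cutter (array([6.17207059e+02, 1.93294700e+02, 1.47910937e-01]), np.float64(0.2182848135559825))
block 2 [np.int64(3114), np.int64(4758)]
block (array([ 6.04547892e+02, -2.36853896e+02, -3.79693648e-01]), np.float64(0.3339046689698195))
```

View pics/crop.png

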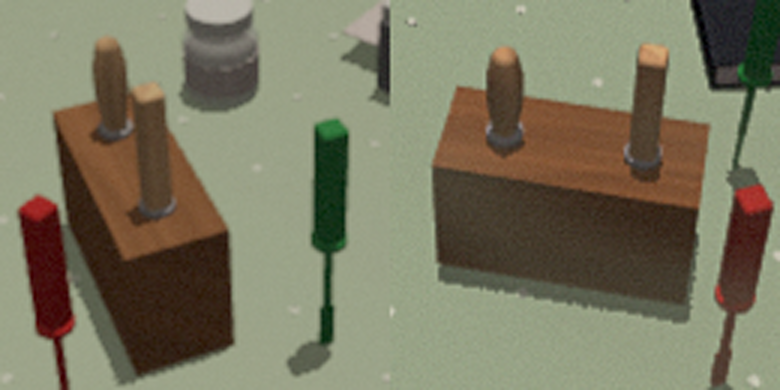

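The crop shows the block with the round-handled embosser on the left in both halves. The square wooden blade tool is on the right: crop (152,150) and (648,110), meaning scene (220,231) and side (321,261). Red and green are decoys. I go over the cutter first for a wrist view on the way to the block.

```bash
cat >> h.py <<'E'
def tool_R(rpy): return Rn.from_euler('xyz',rpy)
def row(p,R,ref=None):
    """p: TCP world target, R: Rotation target -> row numbers from present measured pose (or ref=(p0,R0))"""
    if ref is None:
        o=env.get_obs(); ref=(o["position"],tool_R(o["orientation"]))
    p0,R0=ref
    return np.round(np.r_[np.degrees((R0.inv()*R).as_rotvec()),R0.inv().apply(np.asarray(p,float)-p0)],1)
E
python3 - <<'E'
from h import *
print(row([540,190,330],tool_R([np.pi,0,1.72])))
E
```

```text
[   0.     0.    60.4 -435.9 -279.   -98.7]
```

Careful with the scale: shifts go in shares of 600 mm and turns go in shares of 180 degrees. That gives: -436 mm / 600 = -0.7267, -279 mm / 600 = -0.465, 60.4 degrees / 180 = 0.3356.

Emit:
{"op": "arm_command", "data": {"steps": [[[0,0,0.3356,-0.7267,-0.465,-0.165,0],[0,0,0.3356,-0.7267,-0.465,-0.165,0],[0,0,0.3356,-0.7267,-0.465,-0.165,0],[0,0,0.3356,-0.7267,-0.465,-0.165,0],[0,0,0.3356,-0.7267,-0.465,-0.165,0],[0,0,0.3356,-0.7267,-0.465,-0.165,0],[0,0,0.3356,-0.7267,-0.465,-0.165,0],[0,0,0.3356,-0.7267,-0.465,-0.165,0],[0,0,0.3356,-0.7267,-0.465,-0.165,0],[0,0,0.3356,-0.7267,-0.465,-0.165,0],[0,0,0.3356,-0.7267,-0.465,-0.165,0],[0,0,0.3356,-0.7267,-0.465,-0.165,0],[0,0,0.3356,-0.7267,-0.465,-0.165,0],[0,0,0.3356,-0.7267,-0.465,-0.165,0],[0,0,0.3356,-0.7267,-0.465,-0.165,0]]]}}

```text
time: 3.0
position: [539.2, 191.5, 330.0]
orientation: [-3.141, -0.0, 1.723]
wrist_force: [1.2, -0.1, 0.3]
width: 85.5
gripper_force: 0.0
```

```bash
python3 - <<'E'
from h import *
import pickle
o=env.get_obs();print(o["time"],o["position"],o["orientation"],np.round(o["joint_pos"],3))
c=env.capture("wrist");pickle.dump(c,open("wc1.pkl","wb"))
cv2.imwrite("pics/w1.png",cv2.resize(c["pixels"],(800,600)))
for t in["cutter","hatch"]:
    for r in env.recognise(t,c)[:2]: print(t,r)
print([proj(c,(Rn.from_euler('z',.148).as_matrix()@np.array([x,y,90])+[617,193,0]))*800/560 for x in(-80,80) for y in (-130,130)])
E
```

```text
3.0 [539.15058416 191.50449851 329.97038991] [-3.14085679e+00 -3.61837455e-04  1.72335029e+00] [-0.736  0.252  0.411  1.703 -0.107  1.209 -0.146]
cutter {'extent': [325.4, 172.3, 178.0, 204.6], 'p': 0.96}
hatch {'extent': [304.0, 181.9, 90.7, 79.9], 'p': 0.59}
[array([392.2403789 , 392.73993885]), array([393.07886692, 104.92527535]), array([555.91940892, 393.49466298]), array([590.37077894, 105.91134652])]
```

View pics/w1.png

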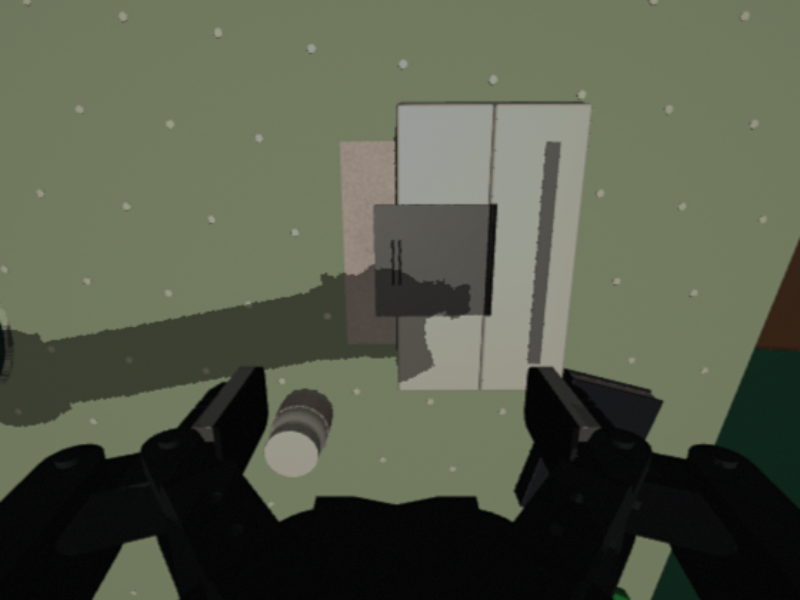

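The wrist view shows the cutter's top with corners near (398,103), (590,105), (566,390) and (400,388), and the hatch at (374..496, 205..316). The card and the hatch lip face left, towards the robot. The jar is at (300,440), clear.

```bash
python3 - <<'E'
from h import *
import pickle
from scipy.optimize import least_squares
c=pickle.load(open("wc1.pkl","rb"));k=560/800
pts=[((-80,130,90),(398,103)),((80,130,90),(590,105)),((80,-130,90),(566,390)),((-80,-130,90),(400,388)),((0,130,90),(495,104)),((0,-130,90),(481,389)),
((-100,50,96),(374,205)),((-100,-50,96),(376,316)),((2,50,94),(494,205)),((2,-50,94),(490,316))]
def f(p): 
    R=Rn.from_euler('z',p[2]).as_matrix()
    return np.concatenate([proj(c,R@np.array(l)+[p[0],p[1],0])-np.array(uv)*k for l,uv in pts])
q=least_squares(f,[617,193,.148]);print(q.x);print(np.round(q.fun.reshape(-1,2),1))
p2=[[(435,167),(-85,-35)],[(457,88),(-85,35)],[(696,205),(85,-35)],[(708,125),(85,35)]]
R=Rn.from_euler('z',q.x[2]).as_matrix()
# block corners
s=env.capture("scene");d=env.capture("side")
B=[(d,(235+(u-390)/3,225+v/3),l) for (u,v),l in p2]+[(s,(170+u/3,180+v/3),l) for u,v,l in[(55,112,(-85,-35)),(125,258,(85,-35)),(228,230,(85,35))]]
def g(p):
    R=Rn.from_euler('z',p[2]).as_matrix()
    return np.concatenate([proj(cc,R@np.array([*l,105])+[p[0],p[1],0])-uv for cc,uv,l in B])
b=least_squares(g,[610,-240,-.37]);print(b.x,np.round(b.fun.reshape(-1,2),1))
Rb=Rn.from_euler('z',b.x[2]);print("hole",Rb.apply([45,0,0])[:2]+b.x[:2],Rb.apply([-45,0,0])[:2]+b.x[:2])
# check cutter in scene, side
for cc,n in((s,"scene"),(d,"side")): print(n,[np.round(proj(cc,R@np.array([x,y,90])+[q.x[0],q.x[1],0])) for x in(-80,80) for y in(-130,130)])
yw=b.x[2]+np.pi/2
print(yw,row([647,-254,330],tool_R([np.pi,0,yw])))
E
```

```text
[6.21566669e+02 1.95703268e+02 1.64384242e-01]
[[-1.   0.7]
 [ 3.  -2.4]
 [-1.8  0.3]
 [-0.4  2.9]
 [ 0.2 -0.8]
 [ 0.3  1.6]
 [ 0.   0.3]
 [ 0.6  0.6]
 [-0.1 -0.9]
 [-1.3 -0.7]]
[ 6.05164481e+02 -2.35097193e+02 -3.65332071e-01] [[-1.5 -0.7]
 [-0.4 -1.1]
 [ 0.8  1. ]
 [ 0.3 -0.5]
 [-1.  -0. ]
 [ 0.1  1.1]
 [ 0.8  0.3]]
hole [ 647.19471442 -251.1738687 ] [ 563.13424849 -219.02051636]
scene [array([297., 181.]), array([347., 142.]), array([355., 203.]), array([400., 158.])]
side [array([255., 188.]), array([228., 132.]), array([316., 175.]), array([282., 123.])]
1.2054642554679518 [-0.000e+00 -0.000e+00  2.960e+01 -4.555e+02  3.920e+01  2.000e-01]
```

Converted, -454 mm / 600 = -0.7567, 40 mm / 600 = 0.0667, 29.6 degrees / 180 = 0.1644.

Emit:
{"op": "arm_command", "data": {"steps": [[[0,0,0.1644,-0.7567,0.065,0.0667,0],[0,0,0.1644,-0.7567,0.065,0.0667,0],[0,0,0.1644,-0.7567,0.065,0.0667,0],[0,0,0.1644,-0.7567,0.065,0.0667,0],[0,0,0.1644,-0.7567,0.065,0.0667,0],[0,0,0.1644,-0.7567,0.065,0.0667,0],[0,0,0.1644,-0.7567,0.065,0.0667,0],[0,0,0.1644,-0.7567,0.065,0.0667,0],[0,0,0.1644,-0.7567,0.065,0.0667,0],[0,0,0.1644,-0.7567,0.065,0.0667,0],[0,0,0.1644,-0.7567,0.065,0.0667,0],[0,0,0.1644,-0.7567,0.065,0.0667,0],[0,0,0.1644,-0.7567,0.065,0.0667,0]]]}}

```text
time: 4.55
position: [647.0, -250.5, 290.5]
orientation: [-3.142, -0.002, 1.207]
wrist_force: [-0.1, 0.2, 0.3]
width: 85.8
gripper_force: 0.0
```

```bash
python3 - <<'E'
from h import *
import pickle
o=env.get_obs();print(o["time"],o["position"],o["orientation"],np.round(o["joint_pos"],3))
c=env.capture("wrist");pickle.dump(c,open("wc2.pkl","wb"))
cv2.imwrite("pics/w2.png",cv2.resize(c["pixels"],(800,600)))
for t in["blade_tool","block","embosser"]:
    for r in env.recognise(t,c)[:2]: print(t,r)
print("pred handle top,collar",[proj(c,[647,-252,z])*800/560 for z in(199,105)])
E
```

```text
4.55 [ 647.00405795 -250.49960553  290.4813123 ] [-3.14156231e+00 -1.59448838e-03  1.20724177e+00] [-0.087  0.544  0.622  1.451 -0.325  1.25   0.206]
blade_tool {'extent': [410.5, 99.3, 147.4, 22.9], 'p': 0.84}
blade_tool {'extent': [288.1, 246.9, 90.9, 56.8], 'p': 0.82}
block {'extent': [234.2, 183.2, 163.3, 74.5], 'p': 0.89}
embosser {'extent': [185.4, 195.6, 45.9, 33.8], 'p': 0.79}
pred handle top,collar [array([396.45862842, 302.20037933]), array([396.13314619, 266.21614113])]
```

View pics/w2.png

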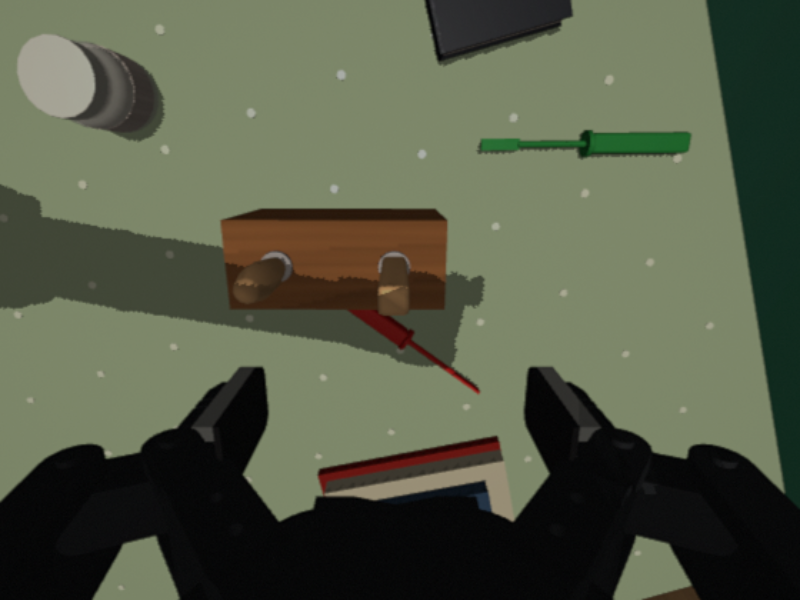

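The picture shows the handle's top face centred at (393,300) and its collar at (394,264). The embosser is at (262,280). The red and green decoys lie on the table, and the block is square with the image.

```bash
python3 - <<'E'
from h import *
import pickle
c=pickle.load(open("wc2.pkl","rb"))
a=atz(c,(393*.7,300.5*.7),199);b=atz(c,(394*.7,265*.7),109);print(a,b)
m=(a+b)/2
print(row([m[0],m[1],136.5],tool_R([np.pi,0,1.2055])))
E
```

```text
[ 645.54157278 -250.37797248  199.        ] [ 646.12680754 -249.71995417  109.        ]
[  0.   -0.    0.    1.1  -1.5 154.2]
```

Emit:
{"op": "arm_command", "data": {"steps": [[[0,0,0,0.0008,-0.0017,0.0833,0],[0,0,0,0.0008,-0.0017,0.1417,0],[0,0,0,0.0008,-0.0017,0.2,0],[0,0,0,0.0008,-0.0017,0.2567,0],[0,0,0,0.0008,-0.0017,0.2567,0],[0,0,0,0.0008,-0.0017,0.2567,1],[0,0,0,0.0008,-0.0017,0.2567,1],[0,0,0,0.0008,-0.0017,0.2567,1],[0,0,0,0.0008,-0.0017,0.2567,1],[0,0,0,0.0008,-0.0017,0.2567,1],[0,0,0,0.0008,-0.0017,0.2567,1],[0,0,0,0.0008,-0.0017,0.2567,1],[0,0,0,0.0008,-0.0017,0.2567,1],[0,0,0,0.0008,-0.0017,0.2567,1]]], "newtons": 70}}

```text
time: 6.15
position: [646.1, -252.5, 137.5]
orientation: [3.14, -0.0, 1.204]
wrist_force: [-0.9, 0.2, 4.6]
width: 16.8
gripper_force: 68.8
```

Converted, -150 mm / 600 = -0.25, -110 mm / 600 = -0.1833.

Emit:
{"op": "arm_command", "data": {"steps": [[[0,0,0,0,0,-0.0333,1],[0,0,0,0,0,-0.0833,1],[0,0,0,0,0,-0.1333,1],[0,0,0,0,0,-0.1833,1],[0,0,0,0,0,-0.25,1],[0,0,0,0,0,-0.25,1],[0,0,0,0,0,-0.25,1],[0,0,0,0,0,-0.25,1],[0,0,0,0,0,-0.25,1]]]}}

```text
time: 7.05
position: [644.9, -251.9, 284.5]
orientation: [-3.139, 0.0, 1.204]
wrist_force: [-0.2, 0.9, 0.2]
width: 17.4
gripper_force: 68.2
```

```bash
python3 - <<'E'
from h import *
o=env.get_obs();print(o["time"],o["position"],o["orientation"],np.round(o["joint_pos"],3),o["width"],o["wrist_force"])
p=o["position"];R=tool_R(o["orientation"])
P,D=[],[]
for n in("scene","side","wrist"):
    c=env.capture(n)
    if n=="wrist": w=c
    tip=proj(c,p+R.apply([0,0,126.3]));col=proj(c,p+R.apply([0,0,31.3]))
    print(n,"tip pred",tip,"collar pred",col)
    u,v=(tip+col)/2; u0,v0=int(u-65),int(v-65); u0=max(u0,0);v0=max(v0,0)
    if n=="wrist": im=c["pixels"][100:420,120:440]
    else: im=c["pixels"][v0:v0+130,u0:u0+130]
    print(n,u0,v0)
    P.append(cv2.resize(im,(390,390) if n!="wrist" else(390,390),interpolation=cv2.INTER_CUBIC))
cv2.imwrite("pics/held.png",cv2.resize(np.hstack(P[:2]),(780,390)))
# rotate to cutter: ideal pre-lever pose
cx,cy,yaw=621.6,195.7,.164
E
```

```text
7.05 [ 644.94253284 -251.86876964  284.47988848] [-3.13870292e+00  1.12059864e-04  1.20395634e+00] [-0.086  0.548  0.624  1.459 -0.327  1.242  0.208] 17.385247012552636 [-0.21588555  0.88621442  0.17170303]
scene tip pred [219.74325335 227.37546183] collar pred [216.22671471 185.0241517 ]
scene 152 141
side tip pred [319.55198426 258.33947989] collar pred [323.72875615 220.69688616]
side 256 174
wrist tip pred [276.42814815 198.38530635] collar pred [276.42462432 237.85280493]
wrist 211 153
```

View pics/held.png

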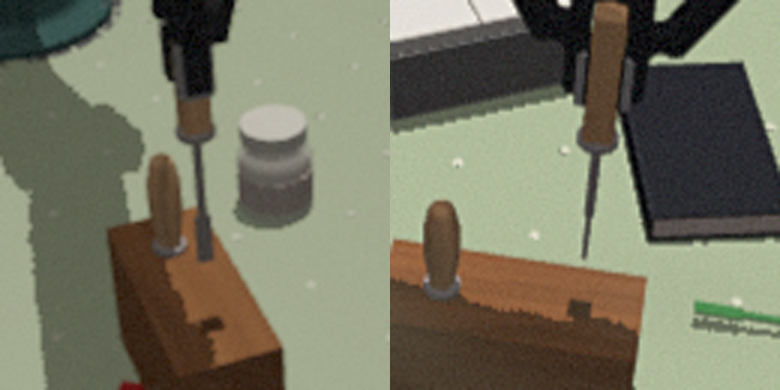

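The tool hangs straight in the fingers, with its tip at crop (206,261) and (585,258). That agrees with a tip 127 mm ahead of the TCP. I plan the approach and the lever path next.

```bash
cat >> h.py <<'E'
CX,CY,CYAW,LT=621.6,195.7,.164,127.5
def pose(tip,a,y=0):
    """tip (x,z) in cutter frame, lean a deg -> TCP pose world"""
    Rc=Rn.from_euler('z',CYAW); R=Rc*Rn.from_euler('y',-np.radians(a))*Rn.from_euler('xyz',[np.pi,0,np.pi/2])
    t=Rc.apply([tip[0],y,tip[1]])+[CX,CY,0]
    return t-R.apply([0,0,LT]),R
def tipnow():
    o=env.get_obs();R=tool_R(o["orientation"]);t=o["position"]+R.apply([0,0,LT])
    z=Rn.from_euler('z',-CYAW).apply(R.apply([0,0,1]))
    return np.round(Rn.from_euler('z',-CYAW).apply(t-[CX,CY,0]),1),np.round(np.degrees(np.arctan2(z[0],-z[2])),1),np.round(z,3)
E
python3 - <<'E'
from h import *
a=pose((-150,160),38);print(a[0],a[1].as_euler('xyz'),row(*a));
b=pose((-113,75),38);print(row(*b,ref=a))
E
```

```text
[396.16910632 158.39427392 260.47137108] [2.47836754 0.         1.73479633] [ -37.2   10.1  -29.3  293.9 -379.8   25.3]
[  0.    0.    0.   -0.  -23.2  89.8]
```

Converted, -380 mm / 600 = -0.6333, 294 mm / 600 = 0.49, -37.2 degrees / 180 = -0.2067.

Emit:
{"op": "arm_command", "data": {"steps": [[[-0.2067,0.0561,-0.1628,0.49,-0.6333,0.0417,1],[-0.2067,0.0561,-0.1628,0.49,-0.6333,0.0417,1],[-0.2067,0.0561,-0.1628,0.49,-0.6333,0.0417,1],[-0.2067,0.0561,-0.1628,0.49,-0.6333,0.0417,1],[-0.2067,0.0561,-0.1628,0.49,-0.6333,0.0417,1],[-0.2067,0.0561,-0.1628,0.49,-0.6333,0.0417,1],[-0.2067,0.0561,-0.1628,0.49,-0.6333,0.0417,1],[-0.2067,0.0561,-0.1628,0.49,-0.6333,0.0417,1],[-0.2067,0.0561,-0.1628,0.49,-0.6333,0.0417,1],[-0.2067,0.0561,-0.1628,0.49,-0.6333,0.0417,1],[-0.2067,0.0561,-0.1628,0.49,-0.6333,0.0417,1],[-0.2067,0.0561,-0.1628,0.49,-0.6333,0.0417,1],[-0.2067,0.0561,-0.1628,0.49,-0.6333,0.0417,1],[-0.2067,0.0561,-0.1628,0.49,-0.6333,0.0417,1],[-0.2067,0.0561,-0.1628,0.49,-0.6333,0.0417,1]]]}}

```text
time: 8.7
position: [402.9, 161.9, 265.5]
orientation: [2.483, 0.003, 1.734]
wrist_force: [-0.2, -1.2, -0.1]
width: 17.1
gripper_force: 68.5
```

```bash
python3 - <<'E'
from h import *
o=env.get_obs();print(o["time"],np.round(o["joint_pos"],3),o["width"],tipnow())
print(row(*pose((-150,160),38)), row(*pose((-113,75),38)))
E
```

```text
8.7 [ 0.511 -0.307 -0.96   2.437 -0.155  0.255 -0.208] 17.120519527379447 (array([-143.2,    2. ,  164.6]), np.float64(37.7), array([ 0.612, -0.003, -0.791]))
[-0.3  0.2  0.  -2.4 -8.8 -0.5] [ -0.3   0.2   0.   -2.1 -31.6  89.4]
```

```bash
python3 - <<'E'
from h import *
print(row(*pose((-135,120),35)), row(*pose((-113,75),35)))
E
```

```text
[  2.7   0.2   0.   -2.2 -14.7  40.5] [  2.7   0.2   0.   -2.1 -24.9  89.5]
```

Converted, 85 mm / 600 = 0.1417, 65 mm / 600 = 0.1083, 2.7 degrees / 180 = 0.015.

Emit:
{"op": "arm_command", "data": {"steps": [[[0.015,0.0011,0,-0.0033,-0.025,0.0333,1],[0.015,0.0011,0,-0.0033,-0.025,0.0667,1],[0.015,0.0011,0,-0.0033,-0.0333,0.1083,1],[0.015,0.0011,0,-0.0033,-0.0417,0.1417,1],[0.015,0.0011,0,-0.0033,-0.0417,0.1417,1],[0.015,0.0011,0,-0.0033,-0.0417,0.1417,1],[0.015,0.0011,0,-0.0033,-0.0417,0.1417,1]]]}}

```text
time: 9.4
position: [422.0, 158.4, 209.5]
orientation: [2.535, -0.003, 1.735]
wrist_force: [-0.1, 0.2, -0.9]
width: 17.3
gripper_force: 68.6
```

```bash
python3 - <<'E'
from h import *
o=env.get_obs();print(o["time"],np.round(o["joint_pos"],3),o["width"],tipnow())
print(row(*pose((-113,75),35)))
p=o["position"];R=tool_R(o["orientation"]);t=p+R.apply([0,0,LT]);h=p+R.apply([0,0,30])
Rc=Rn.from_euler('z',CYAW);P=[]
for n in("scene","side"):
    c=env.capture(n);u,v=proj(c,t).astype(int)
    print(n,"tip",proj(c,t),"lip",[np.round(proj(c,Rc.apply([-100,y,90.5])+[CX,CY,0]),1) for y in(-50,0,50)],u-50,v-50)
    P.append(cv2.resize(c["pixels"][v-50:v+50,u-50:u+50],(400,400),interpolation=cv2.INTER_CUBIC))
cv2.imwrite("pics/pre.png",np.hstack(P))
E
```

```text
9.4 [ 1.118 -0.088 -1.566  2.437  0.608  0.149 -0.888] 17.323002740796902 (array([-130.3,   -3.8,  104.8]), np.float64(34.8), array([ 0.57 ,  0.003, -0.821]))
[-0.2 -0.1 -0.1  4.1 -3.3 34.3]
scene tip [307.16203333 150.42191135] lip [array([307.3, 165.4]), array([317.3, 157.8]), array([326.7, 150.6])] 257 100
side tip [221.52396909 157.26719903] lip [array([238.2, 169.9]), array([233. , 158.9]), array([228.2, 148.5])] 171 107
```

View pics/pre.png

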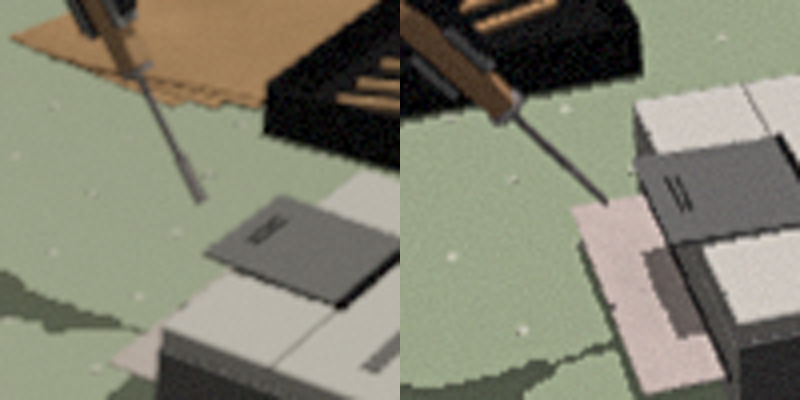

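```bash
python3 - <<'E'
from h import *
print(row(*pose((-115,130),15)),row(*pose((-120,85),25)))
E
```

```text
[19.8 -0.2  0.1  3.3 70.2 -4.3] [ 9.8 -0.2  0.   3.2 18.9 24.1]
```

Converted, 70 mm / 600 = 0.1167, 50 mm / 600 = 0.0833, 19.8 degrees / 180 = 0.11.

Emit:
{"op": "arm_command", "data": {"steps": [[[0.0333,0,0,0.005,0.0417,-0.0033,1],[0.0667,0,0,0.005,0.0833,-0.0067,1],[0.11,0,0,0.005,0.1167,-0.0067,1],[0.11,0,0,0.005,0.1167,-0.0067,1],[0.11,0,0,0.005,0.1167,-0.0067,1],[0.11,0,0,0.005,0.1167,-0.0067,1],[0.11,0,0,0.005,0.1167,-0.0067,1]]]}}

```text
time: 10.2
position: [473.8, 171.5, 252.0]
orientation: [2.88, -0.0, 1.739]
wrist_force: [-1.1, 0.1, -0.8]
width: 17.4
gripper_force: 68.7
```

```bash
python3 - <<'E'
from h import *
o=env.get_obs();print(o["time"],np.round(o["joint_pos"],3),o["width"],tipnow())
print(row(*pose((-115,130),15)),row(*pose((-122,80),25)))
E
```

```text
10.2 [ 0.721  0.36  -1.36   2.057  0.625  0.849 -0.798] 17.363165638193905 (array([-116.9,    0.4,  128.8]), np.float64(15.0), array([ 0.258,  0.001, -0.966]))
[-0.  -0.1  0.2 -0.3  2.1 -0.7] [-10.   -0.1   0.2  -0.2 -39.8  47.8]
```

Converted, 48 mm / 600 = 0.08, -40 mm / 600 = -0.0667, -10 degrees / 180 = -0.0556.

Emit:
{"op": "arm_command", "data": {"steps": [[[-0.0222,0,0,0,-0.025,0.0167,1],[-0.0444,0,0,0,-0.05,0.0417,1],[-0.0556,0,0,0,-0.0667,0.0667,1],[-0.0556,0,0,0,-0.0667,0.08,1],[-0.0556,0,0,0,-0.0667,0.08,1],[-0.0556,0,0,0,-0.0667,0.08,1]]]}}

```text
time: 10.8
position: [449.4, 167.1, 196.5]
orientation: [2.704, -0.001, 1.738]
wrist_force: [0.4, 0.3, -0.1]
width: 17.6
gripper_force: 68.7
```

```bash
python3 - <<'E'
from h import *
o=env.get_obs();print(o["time"],np.round(o["joint_pos"],3),o["width"],tipnow(),o["wrist_force"])
print(row(*pose((-120,70),25)),row(*pose((-93,70),25)))
E
```

```text
10.8 [ 0.62   0.236 -1.211  2.288  0.865  0.499 -1.088] 17.570033884375263 (array([-120.6,    0.2,   81. ]), np.float64(25.1), array([ 0.424,  0.002, -0.906])) [ 0.41622056  0.29120489 -0.0793094 ]
[ 0.1 -0.1  0.1  0.1 -4.  10.2] [ 0.1 -0.1  0.1 -0.  20.5 21.6]
```

```bash
cat >> h.py <<'E'
def levertip(th,a=25,d=24,r0=102,over=0):
    t,a_=np.radians(th),np.radians(a)
    if th<90-a:
        l=np.array([2-r0*np.cos(t),90.5+r0*np.sin(t)]); n=np.array([np.cos(a_),np.sin(a_)])
        return l+d*np.array([np.sin(a_),-np.cos(a_)])-1.5*n
    r=r0-d; n=np.array([np.sin(t),np.cos(t)])
    return np.array([2-r*np.cos(t),90.5+r*np.sin(t)])-1.5*n
E
python3 - <<'E'
from h import *
print(row(*pose((-120,68),25)))
for th in range(0,105,5): print(th,np.round(levertip(th),1),row(*pose(levertip(th),25))[3:])
E
```

```text
[ 0.1 -0.1  0.1  0.  -4.9 12. ]
0 [-91.2  68.1] [-0.  21.3 24.1]
5 [-90.8  77. ] [-0.  25.4 16.2]
10 [-89.7  85.8] [-0.  30.2  8.7]
15 [-87.7  94.5] [-0.  35.6  1.6]
20 [-85.1 103. ] [-0.  41.6 -4.9]
25 [-81.7 111.2] [ -0.   48.2 -10.9]
30 [-77.6 119.1] [ -0.   55.3 -16.3]
35 [-72.8 126.6] [ -0.   62.8 -21.1]
40 [-67.4 133.7] [ -0.   70.7 -25.2]
45 [-61.3 140.2] [ -0.1  78.9 -28.6]
50 [-54.8 146.3] [ -0.1  87.4 -31.3]
55 [-47.7 151.7] [ -0.1  96.1 -33.2]
60 [-40.2 156.4] [-1.000e-01  1.049e+02 -3.430e+01]
65 [-32.3 160.6] [-1.000e-01  1.138e+02 -3.470e+01]
70 [-26.1 163.3] [-1.000e-01  1.206e+02 -3.450e+01]
75 [-19.6 165.5] [ -0.2 127.3 -33.8]
80 [-13.  167.1] [ -0.2 134.  -32.4]
85 [ -6.3 168.1] [ -0.2 140.5 -30.5]
90 [  0.5 168.5] [ -0.2 146.9 -28. ]
95 [  7.3 168.3] [ -0.2 153.  -25. ]
100 [ 14.1 167.6] [ -0.3 158.8 -21.4]
```

Converted, 42 mm / 600 = 0.07, 39 mm / 600 = 0.065.

Emit:
{"op": "arm_command", "data": {"steps": [[[0,0,0,0,-0.0083,0.02,1],[0,0,0,0,0.0033,0.025,1],[0,0,0,0,0.0167,0.0317,1],[0,0,0,0,0.0267,0.0367,1],[0,0,0,0,0.0333,0.04,1],[0,0,0,0,0.0333,0.04,1],[0,0,0,0,0.0383,0.0333,1],[0,0,0,0,0.0417,0.0267,1],[0,0,0,0,0.0467,0.02,1],[0,0,0,0,0.05,0.015,1],[0,0,0,0,0.055,0.0083,1],[0,0,0,0,0.06,0.0033,1],[0,0,0,0,0.065,-0.0017,1],[0,0,0,0,0.07,-0.0083,1],[0,0,0,0,0.07,-0.0083,1],[0,0,0,0,0.07,-0.0083,1]]]}}

```text
time: 12.4
position: [485.7, 173.0, 218.7]
orientation: [2.704, -0.002, 1.737]
wrist_force: [-1.7, -1.0, -0.1]
width: 17.6
gripper_force: 68.9
```

```bash
python3 - <<'E'
from h import *
o=env.get_obs();print(o["time"],np.round(o["joint_pos"],3),o["width"],tipnow(),o["wrist_force"])
R=tool_R(o["orientation"]);t=o["position"]+R.apply([0,0,LT]);P=[]
for n in("scene","side"):
    c=env.capture(n);u,v=proj(c,t).astype(int);print(n,proj(c,t))
    P.append(cv2.resize(c["pixels"][v-50:v+50,u-50:u+50],(400,400),interpolation=cv2.INTER_CUBIC))
cv2.imwrite("pics/lift.png",np.hstack(P))
for th in range(20,105,5): print(th,row(*pose(levertip(th),25)))
E
```

```text
12.4 [ 0.625  0.286 -1.219  2.195  0.837  0.573 -1.016] 17.576160415181818 (array([-83.8,   0.2, 103.2]), np.float64(25.1), array([ 0.424,  0.003, -0.906])) [-1.72384375 -0.99675362 -0.09055403]
scene [322.83584085 155.3187025 ]
side [238.84186564 153.65997987]
20 [ 0.  -0.2  0.   0.2 -1.  -0.5]
25 [ 0.  -0.2  0.   0.2  5.5 -6.5]
30 [  0.   -0.2   0.    0.2  12.6 -11.9]
35 [  0.   -0.2   0.    0.3  20.1 -16.7]
40 [  0.   -0.2   0.    0.3  28.  -20.8]
45 [  0.   -0.2   0.    0.3  36.2 -24.2]
50 [  0.   -0.2   0.    0.3  44.7 -26.9]
55 [  0.   -0.2   0.    0.3  53.4 -28.8]
60 [  0.   -0.2   0.    0.3  62.2 -30. ]
65 [  0.   -0.2   0.    0.3  71.1 -30.3]
70 [  0.   -0.2   0.    0.2  77.9 -30.2]
75 [  0.   -0.2   0.    0.2  84.7 -29.4]
80 [  0.   -0.2   0.    0.2  91.3 -28. ]
85 [  0.   -0.2   0.    0.2  97.9 -26.1]
90 [  0.   -0.2   0.    0.2 104.2 -23.6]
95 [  0.   -0.2   0.    0.2 110.3 -20.6]
100 [  0.   -0.2   0.    0.2 116.1 -17. ]
```

View pics/lift.png

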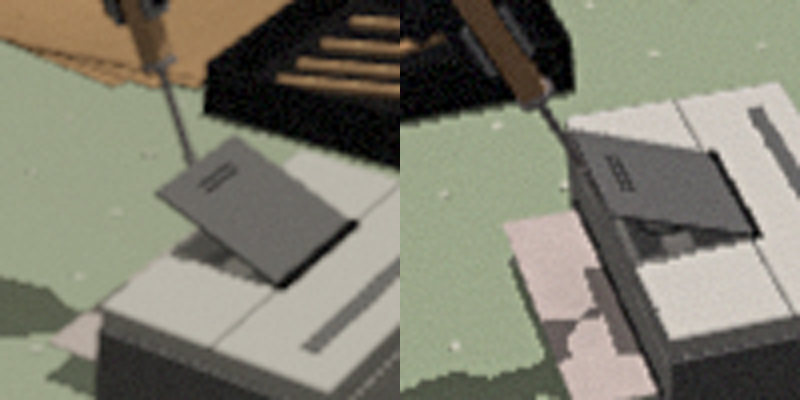

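The picture shows the hatch lifting about 20°, with the blade tip under its lip at crop (190,165) and (565,135). I continue along the arc.

Emit:
{"op": "arm_command", "data": {"steps": [[[0,0,0,0,0.0083,-0.01,1],[0,0,0,0,0.02,-0.02,1],[0,0,0,0,0.0333,-0.0283,1],[0,0,0,0,0.0467,-0.035,1],[0,0,0,0,0.06,-0.04,1],[0,0,0,0,0.075,-0.045,1],[0,0,0,0,0.0883,-0.0483,1],[0,0,0,0,0.1033,-0.05,1],[0,0,0,0,0.1183,-0.05,1],[0,0,0,0,0.13,-0.05,1],[0,0,0,0,0.1417,-0.0483,1],[0,0,0,0,0.1517,-0.0467,1],[0,0,0,0,0.1633,-0.0433,1],[0,0,0,0,0.1733,-0.04,1],[0,0,0,0,0.1833,-0.035,1],[0,0,0,0,0.1933,-0.0283,1],[0,0,0,0,0.1933,-0.0283,1],[0,0,0,0,0.1933,-0.0283,1],[0,0,0,0,0.1933,-0.0283,1]]]}}

```text
time: 14.4
position: [581.9, 189.3, 283.0]
orientation: [2.705, -0.002, 1.737]
wrist_force: [0.4, -0.1, -0.1]
width: 17.4
gripper_force: 68.8
```

```bash
python3 - <<'E'
from h import *
o=env.get_obs();print(o["time"],np.round(o["joint_pos"],3),o["width"],tipnow(),o["wrist_force"])
R=tool_R(o["orientation"]);t=o["position"]+R.apply([0,0,LT]);P=[]
for n in("scene","side"):
    c=env.capture(n);u,v=proj(c,t).astype(int);print(n,proj(c,t))
    P.append(cv2.resize(c["pixels"][v-50:v+50,u-50:u+50],(400,400),interpolation=cv2.INTER_CUBIC))
cv2.imwrite("pics/open.png",np.hstack(P))
for tip,a in [((-20,180),15),((-42,200),0)]: print(row(*pose(tip,a)),row(*pose(tip,a,21)))
E
```

```text
14.4 [ 0.567  0.412 -1.205  1.928  0.804  0.776 -0.873] 17.3696969956647 (array([ 13.8,   0.6, 167.4]), np.float64(25.0), array([ 0.423,  0.003, -0.906])) [ 0.43192233 -0.07366616 -0.14013796]
scene [358.75733404 143.58875314]
side [274.69404187 125.7587287 ]
[ 10.   -0.2   0.1   0.   -3.  -23.7] [ 10.   -0.2   0.1  21.   -2.9 -23.6]
[ 25.   -0.2   0.1   0.1  17.3 -41.1] [ 25.   -0.2   0.1  21.1  17.3 -41. ]
```

View pics/open.png

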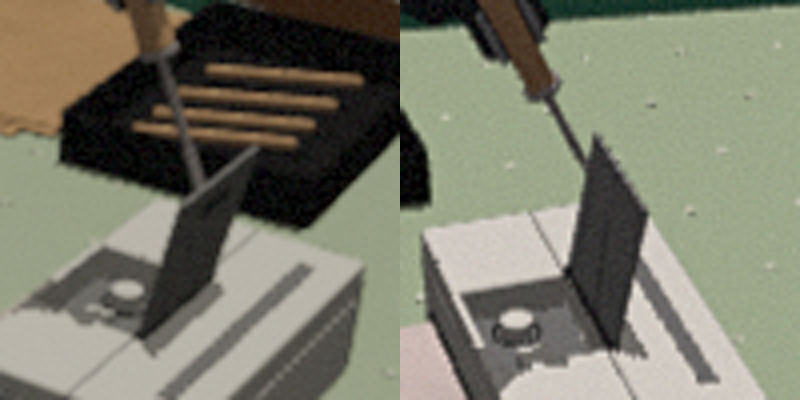

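The picture shows the hatch standing past upright, about 100°. The round key with its ring is at crop (128,290) and (518,318), meaning scene (340,165.5) and side (253.5,154.5). I measure the key while backing off to upright above it.

Converted, -41 mm / 600 = -0.0683, -33 mm / 600 = -0.055, 25 degrees / 180 = 0.1389.

Emit:
{"op": "arm_command", "data": {"steps": [[[0.0278,0,0,0,-0.005,-0.02,1],[0.0556,0,0,0.0067,-0.005,-0.04,1],[0.1,0,0,0.02,0.0133,-0.055,1],[0.1389,0,0,0.035,0.0283,-0.0683,1],[0.1389,0,0,0.035,0.0283,-0.0683,1],[0.1389,0,0,0.035,0.0283,-0.0683,1],[0.1389,0,0,0.035,0.0283,-0.0683,1]]]}}

```text
time: 15.2
position: [575.5, 209.1, 326.6]
orientation: [3.141, -0.001, 1.738]
wrist_force: [-0.3, 0.0, -0.4]
width: 17.4
gripper_force: 68.9
```

```bash
python3 - <<'E'
from h import *
import pickle
o=env.get_obs();print(o["time"],np.round(o["joint_pos"],3),o["width"],tipnow(),o["wrist_force"])
Rc=Rn.from_euler('z',CYAW);K=Rc.apply([-42,21,78])+[CX,CY,0];print("K pred",K)
C={}
for n in("scene","side","wrist"):
    c=env.capture(n);C[n]=c;print(n,"key pred",proj(c,K),"sq",proj(c,Rc.apply([-42,-21,78])+[CX,CY,0]),"tip",proj(c,o["position"]+tool_R(o["orientation"]).apply([0,0,LT])))
    for t in("round_key","square_key"): 
        for r in env.recognise(t,c)[:2]: print("  ",t,np.round(r["extent"],1),round(r["p"],2))
pickle.dump(C,open("C.pkl","wb"))
k=[(C["scene"],(340,165.5)),(C["side"],(253.5,154.5))]
X=tri(k);print(X,Rc.inv().apply(X[0]-[CX,CY,0]))
E
```

```text
15.2 [ 0.381  0.616 -1.19   1.538  0.577  1.381 -0.688] 17.441092995194342 (array([-43.3,  20.9, 199.1]), np.float64(0.0), array([ 0.   ,  0.001, -1.   ])) [-0.28529863  0.04729913 -0.42306421]
K pred [576.73496875 209.56105951  78.        ]
scene key pred [339.70053636 165.05349682] sq [331.87744871 171.61936152] tip [343.45902646 123.0247929 ]
   square_key [346.3  83.    8.4  72.7] 0.66
side key pred [252.34911228 154.41457463] sq [256.96876897 163.24434226] tip [250.46105362 114.28835537]
   round_key [255.9 158.7   9.8   6.6] 0.46
wrist key pred [277.16950327 174.19211409] sq [277.10039848 205.32344061] tip [276.02726324 197.67530867]
   round_key [277.6 176.4  11.5  20.7] 0.68
   square_key [274.3 203.6  14.8  14.1] 0.63
   square_key [278.6 175.2  14.9  15.7] 0.5
(array([579.56574521, 207.21642253,  78.88933774]), [array([ 0., -0.]), array([0., 0.])]) [-39.59000568  18.22465402  78.88933774]
```

Converted, 108 mm / 600 = 0.18, 90 mm / 600 = 0.15.

Emit:
{"op": "arm_command", "data": {"steps": [[[0,0,0,-0.0008,0.0033,0.05,1],[0,0,0,-0.0008,0.0033,0.1,1],[0,0,0,-0.0008,0.0033,0.15,1],[0,0,0,-0.0008,0.0033,0.18,1],[0,0,0,-0.0008,0.0033,0.18,1],[0,0,0,-0.0008,0.0033,0.18,1]]]}}

```text
time: 16.25
position: [578.9, 210.0, 220.0]
orientation: [3.141, -0.003, 1.737]
wrist_force: [0.1, -0.1, -0.6]
width: 17.1
gripper_force: 68.9
```

```bash
python3 - <<'E'
from h import *
o=env.get_obs();print(o["time"],o["width"],tipnow(),o["wrist_force"])
R=tool_R(o["orientation"]);t=o["position"]+R.apply([0,0,LT]);P=[]
Rc=Rn.from_euler('z',CYAW);K=Rc.apply([-42,21,78])+[CX,CY,0]
for n,hw in(("scene",25),("side",25),("wrist",32)):
    c=env.capture(n);q=proj(c,K);u,v=q.astype(int);print(n,"crop0",u-hw,v-hw,"scale",260/2/hw,"key in crop",(q-[u-hw,v-hw])*130/hw,"tip in crop",(proj(c,t)-[u-hw,v-hw])*130/hw)
    P.append(cv2.resize(c["pixels"][v-hw:v+hw,u-hw:u+hw],(260,260),interpolation=cv2.INTER_CUBIC))
cv2.imwrite("pics/key.png",np.hstack(P))
E
```

```text
16.25 17.082207533137293 (array([-39.6,  21.5,  92.5]), np.float64(0.1), array([ 0.001,  0.003, -1.   ])) [ 0.14490634 -0.07965822 -0.55229805]
scene crop0 314 140 scale 5.2 key in crop [133.64278909 130.27818348] tip in crop [140.70680472 106.42228778]
side crop0 227 129 scale 5.2 key in crop [131.81538384 132.15578809] tip in crop [135.17246213 107.20912674]
wrist crop0 241 162 scale 4.0625 key in crop [133.25169404 133.88160285] tip in crop [143.30520836 147.30191251]
```

View pics/key.png

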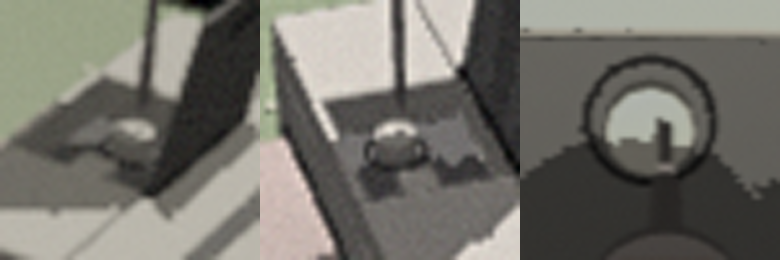

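```bash
python3 - <<'E'
from h import *
o=env.get_obs();R=tool_R(o["orientation"]);c=env.capture("wrist")
S=lambda X:np.round((proj(c,X)-[241,162])*4.0625,0)
for dy in(0,3,5):
  for z in(0,35,95): print(dy,z,S(o["position"]+R.apply([dy,0,LT-z])),S(o["position"]+R.apply([dy-12,0,LT-z])))
im=c["pixels"][180:215,268:284].mean(2).astype(int);print(im)
E
```

```text
0 0 [146. 148.] [146. 199.]
0 35 [146. 193.] [146. 250.]
0 95 [146. 307.] [146. 380.]
3 0 [146. 135.] [146. 186.]
3 35 [146. 178.] [146. 236.]
3 95 [146. 289.] [146. 362.]
5 0 [146. 126.] [146. 177.]
5 35 [146. 168.] [146. 226.]
5 95 [146. 276.] [146. 350.]
[[ 97  98  98  97  95  95  96  96  98  98  98  97  95  76  55  43]
 [ 94  93  91  86  80  82  84  89  91  94  96  97  98  96  87  59]
 [ 78  72  67  66  68  69  67  69  72  79  87  93  96  98  96  70]
 [ 67  78  85  93 104 106  99  85  76  69  67  75  88  95  96  78]
 [103 129 144 156 169 172 164 142 124 106  89  73  74  89  96  97]
 [167 173 175 176 177 176 177 174 173 166 148 111  71  73  88  96]
 [177 176 175 175 175 175 175 176 175 176 174 154 109  72  76  91]
 [175 175 175 175 174 175 175 174 174 175 175 173 151 109  79  87]
 [175 175 174 174 175 174 174 174 174 174 174 176 172 151 108  89]
 [174 174 174 174 174 174 174 174 175 174 174 174 175 171 143 106]
 [174 174 174 174 174 174 167 162 163 170 175 174 174 173 154 106]
 [174 173 174 174 174 172 134  99 100 140 168 174 174 174 168 118]
 [174 174 173 174 175 173 129  71  54 
[... 803 characters left out ...]
  70  66  45  25  18  22  36]
 [ 19  32  38  46  52  51  46  41  38  38  35  27  24  31  43  48]
 [ 23  19  16  15  18  28  37  38  37  36  37  36  44  48  50  50]
 [ 44  35  29  26  27  34  38  38  37  38  38  38  45  49  50  49]
 [ 49  49  49  50  47  44  40  38  39  37  38  39  44  47  49  49]
 [ 49  49  50  50  48  43  40  38  38  38  37  39  42  47  48  48]
 [ 49  49  50  49  48  43  40  37  39  37  38  38  43  47  48  49]
 [ 49  49  49  48  48  44  40  38  38  38  39  38  40  46  49  49]
 [ 48  48  49  49  47  42  39  38  38  38  37  38  41  47  49  48]
 [ 49  48  49  49  46  42  40  39  38  39  37  39  42  46  49  49]
 [ 50  49  49  49  47  42  40  39  37  37  38  39  42  46  49  48]]
```

The wrist view shows the tip at crop (664,122) over the white disc, whose centre is at (650,129). That puts the tip about 2 mm off in +x, so I correct it and descend gently.

Converted, 13 mm / 600 = 0.0217, -1.5 mm / 600 = -0.0025.

Emit:
{"op": "arm_command", "data": {"steps": [[[0,0,0,0,-0.0025,0.0083,1],[0,0,0,0,-0.0025,0.015,1],[0,0,0,0,-0.0025,0.02,1],[0,0,0,0,-0.0025,0.0217,1],[0,0,0,0,-0.0025,0.0217,1],[0,0,0,0,-0.0025,0.0217,1]]]}}

```text
time: 17.05
position: [577.1, 209.3, 206.2]
orientation: [3.142, -0.003, 1.737]
wrist_force: [0.6, -0.4, -0.8]
width: 17.1
gripper_force: 68.9
```

Converted, 2 mm / 600 = 0.0033, 1 mm / 600 = 0.0017.

Emit:
{"op": "arm_command", "data": {"steps": [[[0,0,0,0,0,0.0017,1],[0,0,0,0,0,0.0033,1],[0,0,0,0,0,0.0033,1],[0,0,0,0,0,0.0033,1]]]}}

```text
time: 17.45
position: [577.2, 209.4, 204.5]
orientation: [3.141, -0.003, 1.737]
wrist_force: [-0.2, 0.4, 1.8]
width: 17.4
gripper_force: 69.0
```

Converted, 1 mm / 600 = 0.0017.

Emit:
{"op": "arm_command", "data": {"steps": [[[0,0,0,0,0,0.0017,1],[0,0,0,0,0,0.0017,1],[0,0,0,0,0,0.0017,1]]]}}

```text
time: 17.75
position: [577.2, 209.4, 203.3]
orientation: [3.141, -0.003, 1.737]
wrist_force: [0.2, 0.2, 3.1]
width: 17.3
gripper_force: 69.2
```

Converted, 1.5 mm / 600 = 0.0025, 1 mm / 600 = 0.0017.

Emit:
{"op": "arm_command", "data": {"steps": [[[0,0,0,0,0,0.0017,1],[0,0,0,0,0,0.0025,1],[0,0,0,0,0,0.0025,1],[0,0,0,0,0,0.0025,1],[0,0,0,0,0,0.0025,1],[0,0,0,0,0,0.0025,1]]]}}

```text
time: 18.35
position: [577.2, 209.3, 201.8]
orientation: [3.141, -0.002, 1.737]
wrist_force: [0.9, -0.3, 3.2]
width: 17.5
gripper_force: 69.4
```

```bash
python3 - <<'E'
from h import *
F=[]
for i in range(12):
    env.capture("wrist");o=env.get_obs();F.append(np.r_[o["wrist_force"],o["position"][2],o["width"]])
print(np.mean(F,0),np.std(F,0),o["time"],tipnow())
E
```

```text
[  0.51889253   0.49588464   4.03951356 201.70059653  17.22014187] [0.60265827 0.53865003 0.39684419 0.02850518 0.21542779] 18.95 (array([-41.6,  20.9,  74.2]), np.float64(0.0), array([ 0.   ,  0.002, -1.   ]))
```

```bash
python3 -c "
from h import *
print(env.hand_in())"
```

```text
the job is handed in; nothing more can be done
None
```

I handed the job in at about 19 s of the 48 s allowed. The hatch stands open at about 100°, and the upright blade tool is still gripped with its tip on the round key. By the force and height readings the key is pressed about 3.5 mm with roughly 4.5 N. The hand-in gave no verdict.

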